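# Fold back the dust cover and unscrew the tight jar cap

### The arm

A 6-joint arm with a two-finger parallel gripper is mounted at the origin on a cart in front of the work surface, level with it; the furniture and walls round the work are solid. World frame = base frame: x ahead of the robot, y to its left, z up, the work surface at z = 0. Lengths are in mm, angles in rad, forces in N, time in s.
With the tool pointing down it reaches from about 350 to 975 mm from the base axis. Payload 7.1 kg.
Tool frame: the origin (TCP) lies midway between the tips of the shut fingers; the grasp point (between the pads) lies 19 mm behind it (ctrl.grasp_offset is the distance from the TCP to the grasp point, in mm); z points along the fingers, y is the line along which they close (so a half turn about z gives the same grasp; the last joint's range is limited). The gripper opens to 88 mm and grips with 3 to 60 N. Pads are 20 mm wide; open, the fingers measure 115 mm over their backs; the gripper's body (75 mm by 178 mm) begins 61 mm behind the grasp point.
Start: joints at [1.156, 0.423, 1.63, -0, 1.089, -0.019], TCP at [240.934, 576.676, 222.675] pointing down, gripper open.
Joint ranges: [-3, 3], [-0.9, 2.11], [0.09, 2.58], [-1.31, 4.45], [0.11, 2.69], [-2.54, 2.54]. Speed limits (rad/s): [2.39, 2.39, 3.01, 3.14, 3.14, 3.14].

### API

Orientations are given as a rotation vector (axis times angle).
In Python, from workcell import ctrl gives the robot as it stands. The module is installed in compiled form; this text tells all that it offers.
- The arm moves only by the tool servo_tool, never from a script. Its argument "rows" is a list of rows, each a list of 7 numbers: the turn, a rotation vector about the tool's x, y, z as a fraction of full scale, then the shift along the tool's x, y, z as a fraction of full scale, then the finger opening in mm, from 0 to 87.8. A call has 1 to 10 rows; each row is the pose to reach, as a shift and turn from the pose commanded when the call began, along the tool's axes at that moment; what a row does not reach only later rows make up. Full scale, the value 1, is 20 cm for a shift and 1.5 rad for a turn. A row lasts 1/8 s, in which the tool goes at most 62.5 mm and 10.7 degrees, less where a joint would pass 70% of its speed; a pose out of reach is approached as far as the arm can. A call with a number of a shift or a turn outside -1 to 1 is refused whole. A call with a gripper value outside its range is refused whole. The fingers move at their own pace and stop on an object; the grip force is fixed at half the most. Time passes only in rows, so rows that repeat a pose let the fingers close. It gives the time, the measured TCP pose, the force, the opening and the grip force at its end, in the units of the state.
- ctrl.get_obs(): the state, without advancing time (a new reading comes with each control period).
- ctrl.get_image(name): name is "scene" or "top" or "wrist"; returns (picture, depth): 400x640x3 uint8, red, green, blue; 400x640 float32, mm along the optical axis (not along the pixel's ray), 0 where there is no reading.
- ctrl.camera_info(name): a dict with "intrinsics" (3x3 intrinsics, pixels), "R" (3x3) and "t" (3): a world point X has camera coordinates R X + t. Camera axes: x right, y down, z forward; pixel columns grow to the right and rows downward; lengths in mm; the calibration is good to about 2 mm. The wrist camera is an equidistant fisheye: a pixel r from the principal point sees the ray r / f radians off the axis. A picture is of the moment at which its call begins: read the wrist's pose just before it. camera_info takes no time and is no camera call; for the wrist camera it gives the pose at the moment of the call.
- ctrl.close_job(): hands the job in; it is judged then, once.
The state is a dict: "t": time; "qpos": joint angles; "qvel": joint speeds; "joint_torque": joint torques, N m; "ee_pos": TCP position; "orientation": TCP orientation; "ft_force": force on the tool from outside, world axes, zero at the start; "moment": the same for the moment, N m; "width": finger opening in mm; "grasp_force": force on a finger pad.
Only numpy, scipy, OpenCV 4.12 (cv2) and the standard library are available. Lean on these libraries where they do the work, as an engineer would, in place of code of your own. Each camera call takes 0.05 s, during which the arm holds its last target. There are 200 camera calls.

### The job

Fold the dust cover of the jar stand back until it leans about 30 degrees past upright. Then unscrew the tight cap of the square jar that the stand holds: turn it counterclockwise, stop when the thread lets go (well under half a turn), lift it straight up and finish holding it level, about 1 to 2 cm above the open mouth and centred over it, without putting it down or letting go. Keep the jar down in its nest and leave the other things on the bench where they are.

Things in the scene. Friction and masses are not known exactly. Their poses are not given: they have to be found in the camera images.
- stand: Fixed jar stand: aluminium plate 185 x 116 x 8 mm, a square steel nest (walls 30 mm above the bench) that keeps the jar from turning, and two hinge posts. Origin under the nest's centre, on the bench top; x points from the nest to the hinge, z up. Plate from x = -80 to 105, y = +-58 mm; posts at x = 86, y = +-50 mm, 116 mm high.
- cover (a joint): Dust cover angle, rad: 0 = level over the jar, grows as the free edge swings up and away from the jar; 1.57 = upright, 2.09 = leaning 30 degrees past upright, stop at 2.6. The friction hinge (0.14 N m) stays where it is left. Starts half open, 0.9 to 1.25, slanting over the cap; shut fingertips can push it back on its inner (jar-side) face, moving up along the arc.
- cover_hinge (a point): Middle of the cover's hinge axis, 110 mm over the bench, 86 mm from the jar's axis along the stand's x. The axis runs along the stand's y.
- cover_edge (a point): Middle of the cover's free edge, 115 mm from the hinge axis. The cover is a flat aluminium panel 115 x 88 x 4 mm, centred on the hinge axis in thickness, with a 10 mm lip on the outer face at this edge.
- jar: Loose square jar of grey plastic, 0.3 to 0.65 kg, body 60 x 60 x 50 mm, in the stand's nest with 1.5 mm play a side; on its flat shoulder a neck 34 mm in diameter, 20 mm high, with three thread ribs (44 mm across). Origin: centre of its underside, 8 mm above the bench; z up, x and y square to its sides and along the stand's.
- jar_mouth (a point): Centre of the jar's mouth (rim of the neck), 70 mm above the jar's underside.
- cap: Loose round black screw cap on the jar, 56 mm in diameter, 31 mm high, fine grip ridges; solid in its upper 12 mm, hollow below. Origin: centre of its lower rim; z up. Screwed on, that rim lies 3 mm above the jar's shoulder (61 mm above the bench), the top 92 mm above the bench, and the neck reaches 17 mm up into it. A sprung seal presses it up with about 10 N: 0.2 to 0.5 N m to turn.
- cap_mark (a point): Outer end of a small raised grey bar on the cap's top, at the rim on the cap's -x side. Cap yaw against the jar's: starts 14 to 28 deg clockwise; turned counterclockwise (from above) the cap rises 1.3 mm, comes free at 28 deg counterclockwise, pops up 1 to 2 mm, hits a stop at 62. Best 45: a turn of 59 to 73 in all; the bar then points to the jar's corner at -x, -y (near right).
- cutters: Bystander: side cutters with red grips, 118 mm long, lying left of the stand. Leave alone.
- bush: Bystander: brass flanged bush, 26 mm, right of the stand. Leave alone.
- loupe: Bystander: black eye loupe, 38 mm, in front of the stand. Leave alone.
- spool: Bystander: solder spool, 62 mm, right part of the bench. Leave alone.
- bottle: Bystander: white squeeze bottle with bent spout, 144 mm high, at the right. Leave alone.
- tape: Bystander: roll of tape lying flat, 70 mm, at the left. Leave alone.
- driver: Bystander: yellow precision screwdriver, 146 mm, at the left. Leave alone.
There are look-alikes about, which are no part of the job. There is more than one size of the cap; the job needs the larger.

How it is judged:
By the outcome, as a careful person would: the job done as asked, in the order asked, and still so for the second after the job is handed in, while the arm keeps its last pose, push and grip.
It also fails if it takes over 45 s, if anything falls off the work surface, if the arm or the gripper's body presses on something with over 40 N, if the wrist force passes 120 N, or if a joint passes its speed limit or range.

## Working session

There is one attempt and no reset: what is moved stays moved. The work goes in short steps, Python scripts to look and compute and a tool call to move; the robot and the scene stay as the last step left them, time stands still between calls to the robot, and variables do not carry over. Pictures are saved under pics/ and viewed, at most 12 in all, crops included, and the job is handed in when it is done.

Besides the shell and the picture viewer there is one more tool, called after "Emit:" by a JSON object that holds its "method" and its "body". servo_tool: Moves the arm, as the interface text tells. Its arguments: {"type":"object","properties":{"rows":{"type":"array","items":{"type":"array","items":{"type":"number"}}}},"required":["rows"]}

```bash
mkdir -p pics
python3 - <<'E'
from workcell import ctrl
import cv2,numpy as np
for n in("scene","top"):
    p,d=ctrl.get_image(n); cv2.imwrite(f"pics/{n}0.png",p[...,::-1]); np.save(f"pics/{n}0.npy",d)
    i=ctrl.camera_info(n); print(n,i["intrinsics"].round(1).tolist(),i["R"].round(3).tolist(),i["t"].round(1).tolist())
o=ctrl.get_obs();print({k:np.round(v,3).tolist() for k,v in o.items()}, ctrl.grasp_offset)
E
```

```text
scene [[458.3, 0.0, 315.7], [0.0, 458.3, 204.7], [0.0, 0.0, 1.0]] [[0.596, -0.803, -0.022], [-0.424, -0.291, -0.858], [0.682, 0.52, -0.514]] [-178.8, 349.3, 962.9]
top [[464.8, 0.0, 321.1], [0.0, 464.8, 207.4], [0.0, 0.0, 1.0]] [[-0.019, -0.999, -0.028], [-0.992, 0.022, -0.125], [0.125, 0.025, -0.992]] [183.1, 521.0, 1302.3]
{'t': 0.1, 'qpos': [1.156, 0.424, 1.631, -0.0, 1.089, -0.019], 'qvel': [0.0, 0.001, -0.003, -0.002, 0.001, 0.0], 'joint_torque': [0.001, -54.561, -27.433, 0.065, 0.019, -0.0], 'ee_pos': [240.73, 576.248, 221.981], 'orientation': [-0.618, -3.08, 0.002], 'ft_force': [-0.055, -0.227, 0.407], 'moment': [-0.053, 0.004, -0.002], 'grasp_force': 0.0, 'width': 87.94} 18.700000000000003
```

View pics/scene0.png

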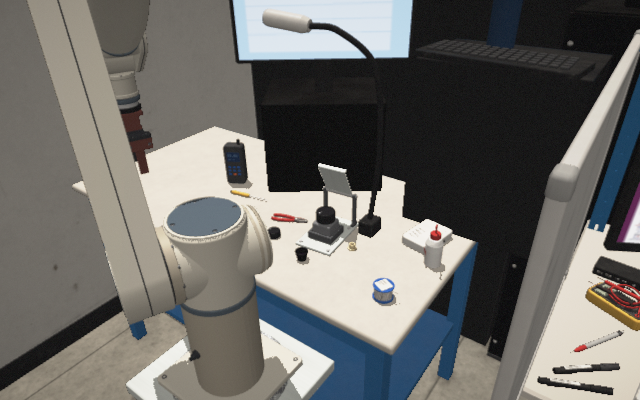

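View pics/top0.png

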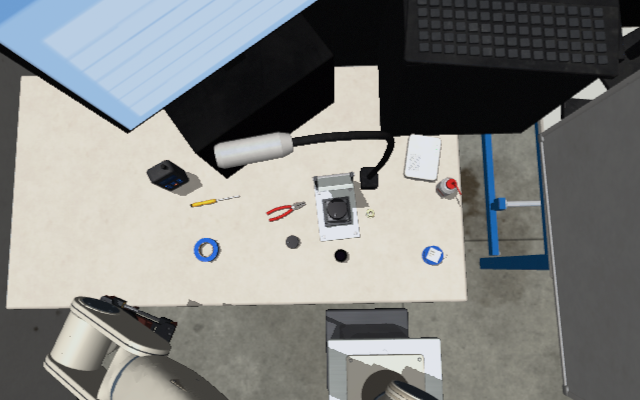

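The stand is at top px (337,210) and scene px (326,222). A small black cap at top (292,242) is the look-alike, and the loupe is at (341,256). The lamp arm crosses behind the stand, and the cover is at top (335,182). I'll enlarge both views side by side.

Run:
```python
import cv2,numpy as np
a=cv2.imread("pics/scene0.png")[155:265,255:375]; b=cv2.imread("pics/top0.png")[160:270,275:385]
a=cv2.resize(a,None,fx=3.3,fy=3.3,interpolation=cv2.INTER_CUBIC);b=cv2.resize(b,None,fx=3.3,fy=3.3,interpolation=cv2.INTER_CUBIC)
cv2.imwrite("pics/crop0.png",np.hstack([a,b]))
from workcell import ctrl
for n in("scene","top"):
    i=ctrl.camera_info(n);K=i["intrinsics"];R=i["R"];t=i["t"];d=np.load(f"pics/{n}0.npy")
    for u,v in dict(scene=[(326,213),(335,180),(325,243),(322,168),(350,172),(352,193),(380,60),(380,100),(370,200),(345,38),(285,20)],top=[(337,210),(335,182),(340,236),(318,178),(353,177),(318,188),(353,188),(255,150),(340,135),(385,150),(370,178),(292,242)])[n]:
        z=d[v,u];print(n,u,v,(R.T@(np.linalg.inv(K)@[u,v,1]*z-t)).round(0))
```

```text
scene 326 213 [504. 112.  92.]
scene 335 180 [568. 125. 168.]
scene 325 243 [477.  98.   8.]
scene 322 168 [548. 156. 206.]
scene 350 172 [790. 215.  75.]
scene 352 193 [785. 202.  -1.]
scene 380 60 [902. 181. 434.]
scene 380 100 [600.   8. 418.]
scene 370 200 [604.  26. 116.]
scene 345 38 [582. 104. 562.]
scene 285 20 [540. 259. 597.]
top 337 210 [509. 127.  97.]
top 335 182 [574. 131. 167.]
top 340 236 [443. 120.  14.]
top 318 178 [595. 177. 117.]
top 353 177 [598.  81. 105.]
top 318 188 [584. 181.  17.]
top 353 188 [584.  78.   6.]
top 255 150 [550. 265. 614.]
top 340 135 [580. 124. 583.]
top 385 150 [697. -21.   1.]
top 370 178 [602.  31.  61.]
top 292 242 [427. 258.  27.]
```

View pics/crop0.png

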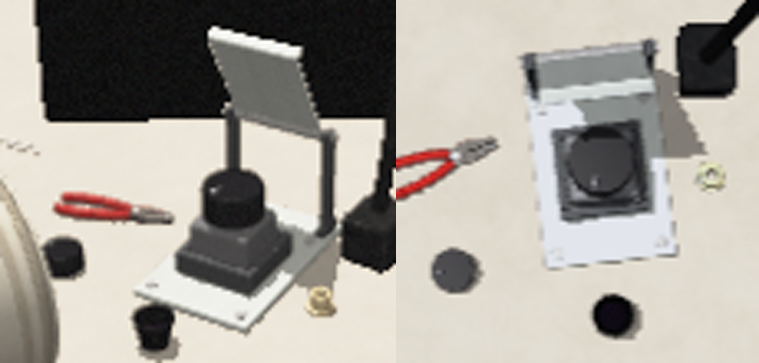

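```bash
cat > h.py <<'E'
from workcell import ctrl
import cv2,numpy as np
def P(n):
    i=ctrl.camera_info(n);return i["intrinsics"],i["R"],i["t"]
def ray(n,u,v):
    K,R,t=P(n);return -R.T@t,R.T@(np.linalg.inv(K)@[u,v,1])
def atz(n,u,v,z):
    c,d=ray(n,u,v);return c+d*(z-c[2])/d[2]
def tri(a,b):
    c1,d1=ray("scene",*a);c2,d2=ray("top",*b)
    s=np.linalg.lstsq(np.c_[d1,-d2],c2-c1,rcond=None)[0]
    p,q=c1+s[0]*d1,c2+s[1]*d2;return (p+q)/2,np.linalg.norm(p-q)
E
python3 - <<'E'
from h import *
S=lambda x,y:(255+x/3.3,155+y/3.3); T=lambda x,y:(275+(x-396)/3.3,160+y/3.3)
for k,a,b,z in [("capc",(233,184),(599,164),92),("pl_nl",(135,292),(546,268),8),("pl_nr",(247,330),(676,254),8),("postL",(232,112),(530,58),116),("postR",(330,132),(650,45),116),("edgeL",(211,30),(538,92),200),("edgeR",(299,49),(655,85),200),("bush",(321,300),(710,178),10),("mark",(211,189),(598,181),92)]:
    p,e=tri(S(*a),T(*b));print(k,p.round(1),e.round(1),atz("scene",*S(*a),z).round(1),atz("top",*T(*b),z).round(1))
E
```

```text
capc [513.  125.2  90.3] 8.6 [513.9 120.5  92. ] [510.1 128.5  92. ]
pl_nl [431.5 174.3   1.7] 6.8 [427.1 166.1   8. ] [428.9 176.6   8. ]
pl_nr [441.2  59.1   3.4] 6.5 [438.6  53.3   8. ] [438.9  61.9   8. ]
postL [599.1 183.4 105.5] 1.6 [584.4 171.7 116. ] [596.6 183.6 116. ]
postR [607.2  82.4 112.5] 4.6 [603.9  77.7 116. ] [605.1  84.4 116. ]
edgeL [553.1 173.  211.5] 4.0 [573.7 185.9 200. ] [553.8 174.9 200. ]
edgeR [555.9  83.8 216.7] 5.3 [586.1 100.3 200. ] [557.1  85.1 200. ]
bush [507.6  27.1   8.5] 7.0 [508.5  23.6  10. ] [505.3  30.   10. ]
mark [495.4 130.1  93. ] 1.2 [496.2 131.5  92. ] [495.9 129.7  92. ]
```

Emit:
{"method": "servo_tool", "body": {"rows": [[0,0,0.36,-0.965,-0.825,-0.03,0],[0,0,0.36,-0.965,-0.825,-0.03,0],[0,0,0.36,-0.965,-0.825,-0.03,0],[0,0,0.36,-0.965,-0.825,-0.03,0],[0,0,0.36,-0.965,-0.825,-0.03,0],[0,0,0.36,-0.965,-0.825,-0.03,0]]}}

```text
t: 0.85
ee_pos: [355.6, 350.1, 228.7]
orientation: [-1.419, -2.803, -0.001]
ft_force: [-0.1, 0.1, -0.4]
width: 31.6
grasp_force: 0.0
```

Emit:
{"method": "servo_tool", "body": {"rows": [[0,0,0.366,-1.0,-0.21,-0.03,0],[0,0,0.366,-1.0,-0.21,-0.03,0],[0,0,0.366,-1.0,-0.21,-0.03,0],[0,0,0.366,-1.0,-0.21,-0.03,0],[0,0,0.366,-1.0,-0.21,-0.03,0]]}}

```text
t: 1.48
ee_pos: [440.5, 164.7, 234.6]
orientation: [-2.123, -2.315, -0.0]
ft_force: [-1.1, -0.6, 0.0]
width: 0.2
grasp_force: 0.0
```

Run:
```python
from h import *
o=ctrl.get_obs();i=ctrl.camera_info("wrist");p,d=ctrl.get_image("wrist")
np.savez("pics/w1.npz",d=d,p=p,K=i["intrinsics"],R=i["R"],t=i["t"])
cv2.imwrite("pics/w1.png",p[...,::-1])
print(o["ee_pos"].round(1),o["orientation"].round(3),o["qpos"].round(4).tolist(),i["intrinsics"].round(1).tolist(),(-i["R"].T@i["t"]).round(1),i["R"].round(2).tolist())
```

```text
[440.5 164.7 234.6] [-2.123 -2.315 -0.   ] [0.3323, 0.178, 1.9505, 0.0005, 1.0131, 0.2452] [[309.7, 0.0, 321.9], [0.0, 309.7, 194.6], [0.0, 0.0, 1.0]] [433.3 242.1 397.6] [[1.0, 0.09, 0.0], [0.08, -0.96, 0.28], [0.02, -0.28, -0.96]]
```

View pics/w1.png

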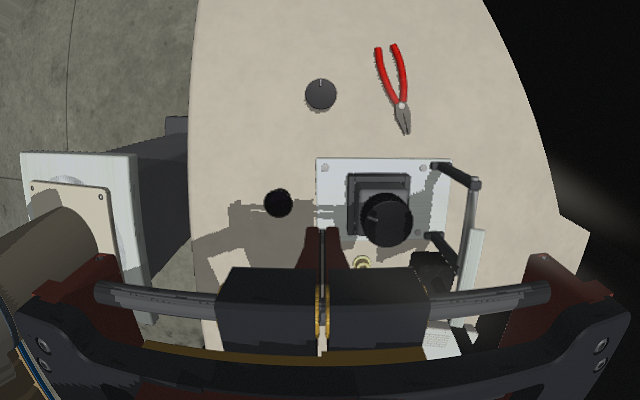

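The wrist view shows the cap's top at (387,220) with its mark at (372,217). The post tops are at (475,183) and (433,235), the plate's near-left corner at (317,158), and the look-alike small cap at (320,94). I'll locate these, using depth and a crop.

```bash
cat >> h.py <<'E'
class W:
    def __init__(s,f):
        z=np.load(f);s.K,s.R,s.t,s.d,s.p=z["K"],z["R"],z["t"],z["d"],z["p"];s.c=-s.R.T@s.t
    def dir(s,u,v):
        x,y=u-s.K[0,2],v-s.K[1,2];r=np.hypot(x,y)+1e-9;th=r/s.K[0,0]
        return s.R.T@np.array([x/r*np.sin(th),y/r*np.sin(th),np.cos(th)])
    def atz(s,u,v,z):
        d=s.dir(u,v);return s.c+d*(z-s.c[2])/d[2]
    def dep(s,u,v):
        d=s.dir(u,v);return s.c+d*s.d[int(v),int(u)]/(s.R@d)[2]
E
python3 - <<'E'
from h import *
w=W("pics/w1.npz")
for k,u,v,z in [("cap",387,220,92),("mark",372,217,92),("plNL",317,158,8),("plFL",450,158,8),("postL",475,183,116),("postR",433,235,116),("nestL",348,174,38),("cap2",320,94,27)]:
    print(k,w.atz(u,v,z).round(1),w.dep(u,v).round(1))
# fit cap top by depth
P=np.array([w.dep(u,v) for v in range(180,250) for u in range(350,425)]);m=abs(P[:,2]-92)<3.5;Q=P[m]
print(len(Q),Q.mean(0).round(1),cv2.minEnclosingCircle(Q[:,:2].astype(np.float32)))
c=cv2.resize(w.p[140:260,300:500],None,fx=4,fy=4,interpolation=cv2.INTER_CUBIC)[...,::-1];cv2.imwrite("pics/w1c.png",c)
E
```

```text
cap [513.1 130.   92. ] [513.1 130.1  92.2]
mark [496.3 132.2  92. ] [495.8 133.   94.2]
plNL [432.8 175.4   8. ] [432.8 175.4   7.9]
plFL [610.9 193.8   8. ] [615.  192.7  -1. ]
postL [595.2 185.2 116. ] [594.6 185.4 117. ]
postR [559.2 125.7 116. ] [600.5  87.7  23.9]
nestL [471.2 164.6  38. ] [473.  161.   21.1]
cap2 [429.8 255.9  27. ] [429.8 256.1  22.2]
1890 [514.8 126.7  92.9] ((515.39306640625, 125.63407897949219), 28.1304874420166)
```

View pics/w1c.png

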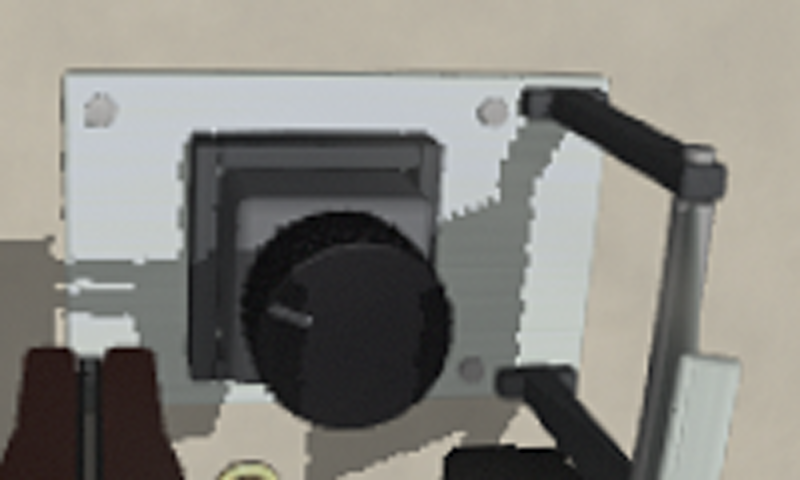

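Emit:
{"method": "servo_tool", "body": {"rows": [[-0.1,0,0,-0.226,0.15,0.1,0],[-0.2,0,0,-0.226,0.3,0.323,0],[-0.233,0,0,-0.226,0.43,0.323,0],[-0.233,0,0,-0.226,0.43,0.323,0],[-0.233,0,0,-0.226,0.43,0.323,0]]}}

```text
t: 2.15
ee_pos: [529.3, 127.8, 170.4]
orientation: [1.947, 2.126, 0.375]
ft_force: [0.4, -0.3, 0.5]
width: 0.2
grasp_force: 0.0
```

Run:
```python
from h import *
from scipy.spatial.transform import Rotation as Ro
o=ctrl.get_obs();print(o["ee_pos"].round(1),Ro.from_rotvec(o["orientation"]).as_matrix().round(3).tolist(),o["qpos"].round(3).tolist(),o["ft_force"].round(1))
w=W("pics/w1.npz");c=np.array([515.4,125.6])
a=w.atz(451.75,159.5,8);b=w.atz(316.5,158,8);print("yaw",np.degrees(np.arctan2(*(a-b)[1::-1])))
n1=w.atz(347,173.5,30);n2=w.atz(408,173.5,30);print("nest",np.degrees(np.arctan2(*(n2-n1)[1::-1])),n1,n2)
m=w.atz(368,217,92.5);print(m,np.degrees(np.arctan2(*(m[:2]-c)[::-1])))
# panel points from w1 depth
V=[]
for v in range(190,330,1):
    for u in range(425,500):
        if w.d[v,u]>0:
            X=w.dep(u,v)
            if X[2]>120 and 530<X[0]<615 and 80<X[1]<185:V.append(X)
V=np.array(V);print(len(V),V.min(0),V.max(0))
d=np.load("pics/top0.npy");K,R,t=P("top");L=[]
for v in range(172,196):
    for u in range(312,358):
        X=R.T@(np.linalg.inv(K)@[u,v,1]*d[v,u]-t)
        if X[2]>125:L.append(X)
L=np.array(L);k=L[:,2]
f=np.polyfit(k,L[:,0],1);print("top panel x vs z",f,np.degrees(np.arctan2(1,-f[0])),np.polyval(f,110),k.max())
```

```text
[529.3 127.8 170.4] [[-0.088, 0.936, 0.34], [0.996, 0.083, 0.03], [0.0, 0.342, -0.94]] [0.245, 0.265, 2.08, -0.122, 0.455, 0.258] [ 0.4 -0.3  0.5]
yaw 5.262595919665565
nest 5.455141360326586 [470.7920403  163.37509608  30.        ] [547.21976191 170.67386077  30.        ]
[491.86900604 131.99926478  92.5       ] 164.7863158731032
1508 [543.71717123  84.82270437 120.3088504 ] [597.52654322 176.43159807 218.76706692]
top panel x vs z [-2.43269720e-01  6.11812281e+02] 76.32726060284668 585.0526116400931 1361.674478057289
```

Emit:
{"method": "servo_tool", "body": {"rows": [[0,0,0,0,0.1,0.036,0],[0,0,0,0,0.17,0.062,0],[0,0,0,0,0.23,0.084,0],[0,0,0,0,0.29,0.106,0],[0,0,0,0,0.35,0.127,0],[0,0,0,0,0.404,0.147,0],[0,0,0,0,0.404,0.147,0]]}}

```text
t: 3.02
ee_pos: [616.8, 133.9, 170.3]
orientation: [1.948, 2.122, 0.376]
ft_force: [0.0, -0.0, -0.5]
width: 0.7
grasp_force: 0.0
```

```bash
cat > cov.py <<'E'
from h import *
import sys
o=ctrl.get_obs();i=ctrl.camera_info("wrist");p,d=ctrl.get_image("wrist");pt,dt=ctrl.get_image("scene")
f=sys.argv[1];np.savez(f"pics/{f}.npz",d=d,p=p,K=i["intrinsics"],R=i["R"],t=i["t"])
print(o["ee_pos"].round(1),o["qpos"].round(3).tolist(),o["ft_force"].round(1))
a=cv2.resize(pt[130:260,280:400],None,fx=3,fy=3,interpolation=cv2.INTER_CUBIC);b=cv2.resize(p,(624,390))
cv2.imwrite(f"pics/{f}.png",np.hstack([a,np.zeros_like(a[:,:0])])[...,::-1]);cv2.imwrite(f"pics/{f}w.png",p[...,::-1])
# panel plane fit from scene depth
K,R,t=P("scene");s=np.array([601,133.6,110]);c,n=np.cos(.092),np.sin(.092)
v,u=np.mgrid[150:215,300:375];v=v.ravel();u=u.ravel();z=dt[v,u]
X=(R.T@((np.linalg.inv(K)@np.c_[u,v,np.ones(len(u))].T)*z-t[:,None])).T-s
l=np.c_[X[:,0]*c+X[:,1]*n,-X[:,0]*n+X[:,1]*c,X[:,2]]
l=l[(abs(l[:,1])<42)&(np.hypot(l[:,0],l[:,2])<118)&(l[:,2]>20)&(l[:,0]>-60)]
a=np.degrees(np.arctan2(l[:,2],-l[:,0]));r=np.hypot(l[:,0],l[:,2]);k=r>40
print("panel",len(l),np.percentile(a[k],[10,25,50,75,90]).round(1),"maxz",np.percentile(l[:,2],98)+110)
E
python3 cov.py c1
```

```text
[616.8 133.9 170.3] [0.217, 0.378, 1.901, -0.091, 0.515, 0.203] [ 0.  -0.  -0.5]
panel 643 [ 88.5 103.  109.9 111.7 112.9] maxz 218.37062401062843
```

View pics/c1.png

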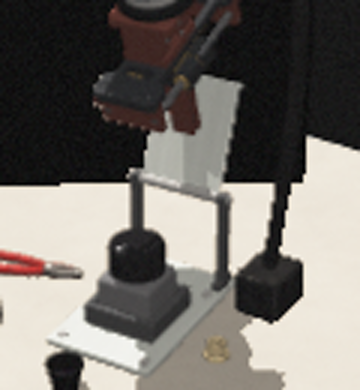

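The fingers are against the inner face and the cover stands at about 112°. I'll push another 10.5 mm.

Emit:
{"method": "servo_tool", "body": {"rows": [[0,0,0,0,0.025,0.009,0],[0,0,0,0,0.049,0.018,0],[0,0,0,0,0.049,0.018,0]]}}

```text
t: 3.5
ee_pos: [626.4, 134.8, 170.3]
orientation: [1.948, 2.123, 0.376]
ft_force: [0.4, 0.3, 0.5]
width: 0.6
grasp_force: 0.0
```

```bash
python3 cov.py c2
```

```text
[626.4 134.8 170.3] [0.215, 0.391, 1.88, -0.088, 0.524, 0.197] [0.4 0.3 0.5]
panel 657 [ 95.9 111.9 116.4 118.2 119.4] maxz 215.9785865189586
```

```bash
cat >> h.py <<'E'
from scipy.spatial.transform import Rotation as Ro
def rel(pos,psi):
    o=ctrl.get_obs();A=Ro.from_rotvec(o["orientation"]).as_matrix();c,s=np.cos(np.radians(psi)),np.sin(np.radians(psi))
    B=np.array([[-s,c,0],[c,s,0],[0,0,-1]]);B=B if True else A
    print("turn",(Ro.from_matrix(A.T@B).as_rotvec()/1.5).round(3),"shift",(A.T@(np.array(pos)-o["ee_pos"])/200).round(3))
E
python3 -c "
from h import *
rel([515.4,125.6,170],50)
rel([560,129.5,185],50)"
```

```text
turn [ 0.221  0.092 -0.519] shift [ 0.002 -0.523 -0.189]
turn [ 0.221  0.092 -0.519] shift [ 0.002 -0.287 -0.183]
```

Emit:
{"method": "servo_tool", "body": {"rows": [[0,0,0,0,-0.2,-0.08,60],[0.06,0.025,-0.13,0,-0.4,-0.15,87],[0.12,0.05,-0.28,0,-0.523,-0.189,87],[0.18,0.075,-0.42,0.002,-0.523,-0.189,87],[0.221,0.092,-0.519,0.002,-0.523,-0.189,87],[0.221,0.092,-0.519,0.002,-0.523,-0.189,87],[0.221,0.092,-0.519,0.002,-0.523,-0.189,87]]}}

```text
t: 4.47
ee_pos: [516.0, 125.9, 169.9]
orientation: [1.075, 2.951, 0.002]
ft_force: [-0.4, -0.3, 0.2]
width: 67.0
grasp_force: 0.0
```

```bash
python3 cov.py w3
python3 - <<'E'
from h import *
w=W("pics/w3.npz")
P=[]
v,u=np.mgrid[0:400:1,0:640:1]
P=np.array([w.dep(a,b) for a,b in zip(u.ravel(),v.ravel()) if w.d[b,a]>0])
m=(abs(P[:,2]-92)<3)&(np.hypot(P[:,0]-515,P[:,1]-126)<40);Q=P[m]
print(len(Q),Q.mean(0).round(1),np.median(Q[:,2]),cv2.minEnclosingCircle(Q[:,:2].astype(np.float32)))
s=np.array([601,133.6,110]);X=P-s;c,n=np.cos(.092),np.sin(.092)
l=np.c_[X[:,0]*c+X[:,1]*n,-X[:,0]*n+X[:,1]*c,X[:,2]];l=l[(abs(l[:,1])<40)&(l[:,2]>15)&(l[:,2]<110)&(l[:,0]>-20)&(l[:,0]<90)]
print(len(l));f=np.polyfit(l[:,2],l[:,0],1) if len(l)>50 else None;print(f, f is not None and (90+np.degrees(np.arctan(f[0])),l.max(0)))
print(ctrl.get_obs()["orientation"].round(3))
E
```

```text
[516.  125.9 169.9] [0.217, 0.357, 1.879, 0.001, 0.904, -0.656] [-0.4 -0.3  0.2]
panel 561 [114.2 116.  117.3 118.8 120. ] maxz 211.4391452656976
3407 [514.6 126.   92.9] 92.94855422607705 ((515.2096557617188, 125.35709381103516), 28.317317962646484)
1036
[ 0.53985431 -2.55750288] (np.float64(118.36258323685045), array([28.29715923, 39.94179996, 57.56790604]))
[1.077e+00 2.951e+00 1.000e-03]
```

View pics/w3w.png

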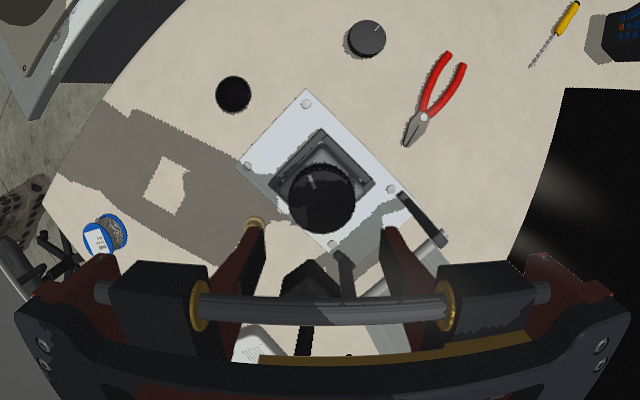

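The wrist view shows the cap at (322,198) with its bar at (311,182), and the cover leaning at about 118 to 119°. I'll descend with the fingers open, then grip.

Emit:
{"method": "servo_tool", "body": {"rows": [[0,0,0,0.001,-0.004,0.15,87.8],[0,0,0,0.001,-0.004,0.3,87.8],[0,0,0,0.001,-0.004,0.42,87.8],[0,0,0,0.001,-0.004,0.518,87.8],[0,0,0,0.001,-0.004,0.518,87.8],[0,0,0,0.001,-0.004,0.518,40],[0,0,0,0.001,-0.004,0.518,40],[0,0,0,0.001,-0.004,0.518,40],[0,0,0,0.001,-0.004,0.518,40],[0,0,0,0.001,-0.004,0.518,40]]}}

```text
t: 5.82
ee_pos: [514.9, 125.4, 66.7]
orientation: [1.074, 2.952, 0.002]
ft_force: [0.0, 0.8, 4.7]
width: 55.7
grasp_force: 30.0
```

Emit:
{"method": "servo_tool", "body": {"rows": [[0,0,-0.04,0,0,-0.0005,40],[0,0,-0.08,0,0,-0.001,40],[0,0,-0.13,0,0,-0.0015,40],[0,0,-0.18,0,0,-0.002,40],[0,0,-0.23,0,0,-0.0025,40],[0,0,-0.28,0,0,-0.003,40],[0,0,-0.28,0,0,-0.003,40]]}}

```text
t: 6.7
ee_pos: [514.8, 125.1, 67.4]
orientation: [0.434, 3.111, 0.001]
ft_force: [0.4, -0.2, 5.3]
width: 55.6
grasp_force: 30.0
```

Run:
```python
from h import *
o=ctrl.get_obs();print({k:np.round(o[k],2).tolist() for k in("ee_pos","ft_force","moment","width","grasp_force","qpos")})
i=ctrl.camera_info("wrist");p,d=ctrl.get_image("wrist");np.savez("pics/w4.npz",d=d,p=p,K=i["intrinsics"],R=i["R"],t=i["t"])
cv2.imwrite("pics/w4.png",cv2.resize(p[100:300,180:480],None,fx=2.6,fy=2.6,interpolation=cv2.INTER_CUBIC)[...,::-1])
```

```text
{'ee_pos': [514.84, 125.11, 67.38], 'ft_force': [0.36, -0.24, 5.28], 'moment': [-0.07, 0.03, 0.08], 'width': 55.63, 'grasp_force': 30.0, 'qpos': [0.22, 0.52, 1.93, 0.0, 0.69, -1.08]}
```

View pics/w4.png

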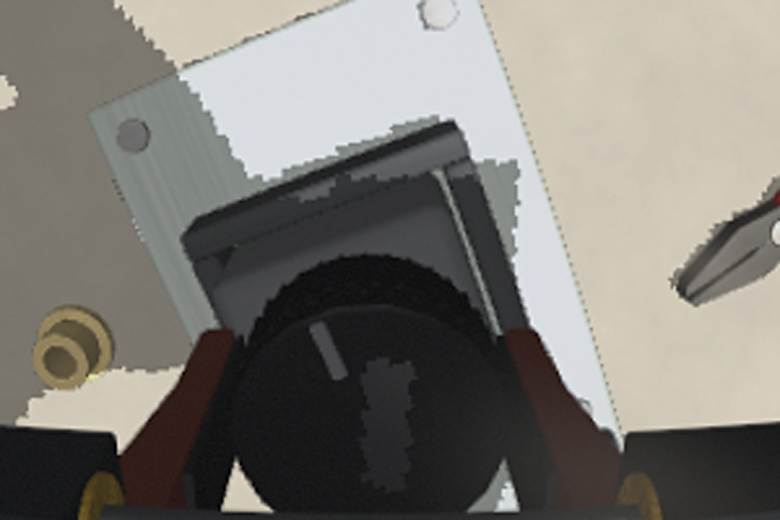

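The cap is held between the pads and the bar runs from crop px (318,325) to (340,378). I'll check that it turned with the fingers.

Run:
```python
from h import *
w=W("pics/w4.npz");a=w.atz(302.3,225,93);b=w.atz(310.8,245.4,93);print(a,b)
f=lambda d:np.degrees(np.arctan2(d[1],d[0]))%360
print(f(a-b),f(a[:2]-[515,125.3]))
```

```text
[490.63795904 122.07329188  93.        ] [502.13504382 122.89105439  93.        ]
184.06847179508637 187.54480822890147
```

Emit:
{"method": "servo_tool", "body": {"rows": [[0,0,-0.06,0,0,-0.0005,40],[0,0,-0.12,0,0,-0.001,40],[0,0,-0.18,0,0,-0.0015,40],[0,0,-0.24,0,0,-0.002,40],[0,0,-0.3,0,0,-0.003,40],[0,0,-0.36,0,0,-0.0055,40],[0,0,-0.43,0,0,-0.008,40],[0,0,-0.503,0,0,-0.01,40],[0,0,-0.503,0,0,-0.01,40]]}}

```text
t: 7.88
ee_pos: [514.4, 125.1, 68.9]
orientation: [0.74, -3.053, -0.001]
ft_force: [-0.4, 0.1, 2.6]
width: 55.3
grasp_force: 30.0
```

Run:
```python
from h import *
o=ctrl.get_obs();print({k:np.round(o[k],2).tolist() for k in("ee_pos","orientation","ft_force","moment","width","grasp_force","qpos")})
i=ctrl.camera_info("wrist");p,d=ctrl.get_image("wrist");np.savez("pics/w5.npz",d=d,p=p,K=i["intrinsics"],R=i["R"],t=i["t"])
cv2.imwrite("pics/w5.png",cv2.resize(p[100:300,180:480],None,fx=2.6,fy=2.6,interpolation=cv2.INTER_CUBIC)[...,::-1])
```

```text
{'ee_pos': [514.41, 125.07, 68.92], 'orientation': [0.74, -3.05, -0.0], 'ft_force': [-0.38, 0.12, 2.57], 'moment': [0.04, -0.05, -0.03], 'width': 55.3, 'grasp_force': 30.0, 'qpos': [0.22, 0.52, 1.93, 0.0, 0.69, -1.83]}
```

View pics/w5.png

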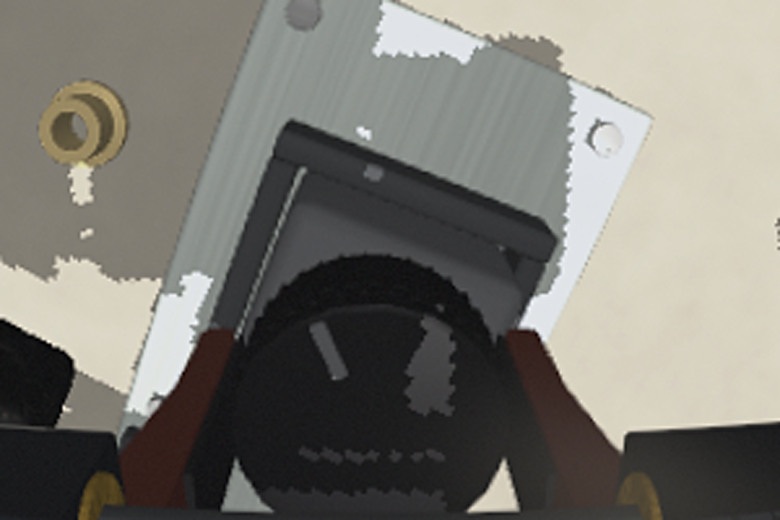

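The bar has kept its place between the pads, so there was no slip: about 67° turned, and the bar points to the near-right corner. Now the straight lift.

Emit:
{"method": "servo_tool", "body": {"rows": [[0,0,0,0,0,-0.01,40],[0,0,0,0,0,-0.03,40],[0,0,0,0,0,-0.05,40],[0,0,0,0,0,-0.08,40],[0,0,0,0,0,-0.115,40],[0,0,0,0,0,-0.147,40],[0,0,0,0,0,-0.147,40],[0,0,0,0,0,-0.147,40]]}}

```text
t: 8.93
ee_pos: [514.2, 125.1, 98.2]
orientation: [0.741, -3.052, -0.001]
ft_force: [-0.1, 0.6, -0.7]
width: 55.8
grasp_force: 30.0
```

Run:
```python
from h import *
o=ctrl.get_obs();print({k:np.round(o[k],2).tolist() for k in("ee_pos","orientation","ft_force","width","grasp_force")})
i=ctrl.camera_info("wrist");p,d=ctrl.get_image("wrist");np.savez("pics/w6.npz",d=d,p=p,K=i["intrinsics"],R=i["R"],t=i["t"])
s,ds=ctrl.get_image("scene")
w=W("pics/w6.npz");Q=np.array([w.dep(u,v) for v in range(200,300) for u in range(260,385) if w.d[v,u]>0])
m=abs(Q[:,2]-123)<6;print(m.sum(),np.median(Q[m],0),cv2.minEnclosingCircle(Q[m&(abs(Q[:,2]-np.median(Q[m,2]))<2)][:,:2].astype(np.float32)))
a=cv2.resize(s[150:260,280:380],(440,484),interpolation=cv2.INTER_CUBIC);b=cv2.resize(p[100:300,200:440],(360,300));b=np.vstack([b,np.zeros((184,360,3),np.uint8)])
cv2.imwrite("pics/fin.png",np.hstack([a,b])[...,::-1])
```

```text
{'ee_pos': [514.23, 125.11, 98.19], 'orientation': [0.74, -3.05, -0.0], 'ft_force': [-0.05, 0.55, -0.7], 'width': 55.81, 'grasp_force': 30.0}
8204 [509.35448319 122.29612455 124.29323996] ((509.7625427246094, 123.00825500488281), 31.54889488220215)
```

View pics/fin.png

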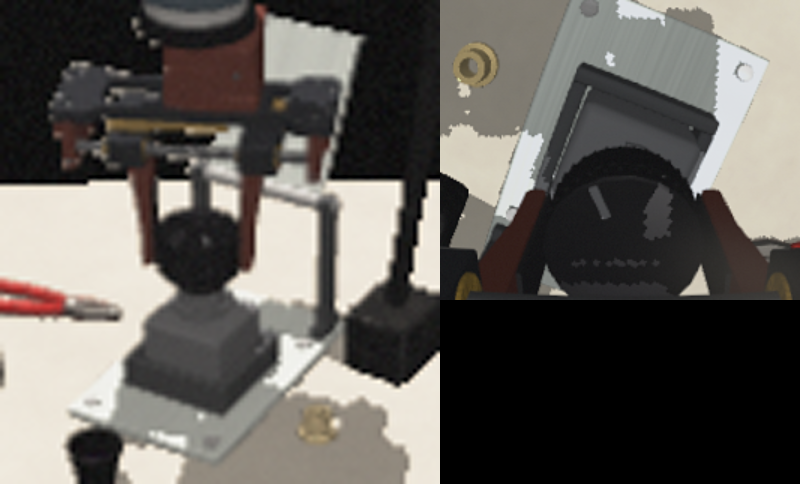

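Run:
```python
from h import *
for f,z in(("w5",95),("w6",124)):
    w=W(f"pics/{f}.npz");Q=np.array([w.dep(u,v) for v in range(222,285) for u in range(290,350) if w.d[v,u]>0])
    Q=Q[abs(Q[:,2]-z)<8];A=np.c_[Q[:,:2]-[515,125],np.ones(len(Q))]
    s=np.linalg.lstsq(A,Q[:,2],rcond=None)[0];r=Q[:,2]-A@s;k=abs(r)<2;s=np.linalg.lstsq(A[k],Q[k,2],rcond=None)[0];print(f,len(Q),k.sum(),s.round(3),np.degrees(np.arctan(s[:2])).round(1))
s,_=ctrl.get_image("scene");cv2.imwrite("pics/fin2.png",cv2.resize(s[190:235,300:350],(700,600),interpolation=cv2.INTER_LANCZOS4)[...,::-1])
```

```text
w5 3771 3754 [-3.0000e-03 -6.0000e-03  9.5091e+01] [-0.2 -0.3]
w6 3764 3748 [-2.00000e-03 -7.00000e-03  1.24365e+02] [-0.1 -0.4]
```

View pics/fin2.png

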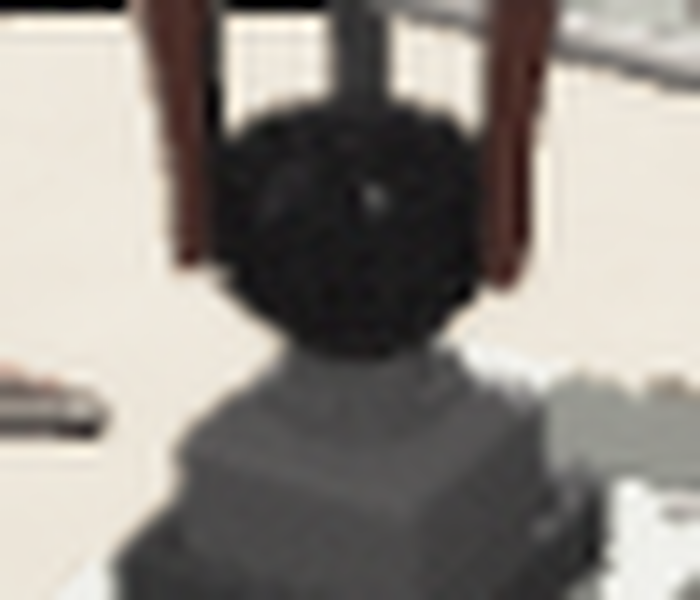

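The cap is level (within 0.4°), with its rim about 14 mm above the mouth. It is centred to about 1 mm, and the jar is down in its nest. Handing in.

```bash
python3 -c "
from workcell import ctrl
print(ctrl.close_job())"
```

```text
the job is handed in; nothing more can be done
None
```

The job is handed in: the cover leans about 28 to 29° past upright, and the larger cap was turned about 67° counterclockwise until it came free. It is now held level about 14 mm above the mouth and centred over it, with the jar still in its nest and nothing else on the bench touched.

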